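# Nest the coated cup in its carrier and hold the coating gauge on its spot

## Robot

A 7-joint arm with a two-finger parallel gripper is mounted at the origin on a cart in front of the work surface, level with it; the furniture and walls round the work are solid. World frame = base frame: x ahead of the robot, y to its left, z up, the work surface at z = 0. Lengths are in m, angles in rad, forces in N, time in s.
With the tool pointing down it reaches from about 0.4 to 0.85 m from the base axis. Payload 10.4 kg.
Tool frame: the origin (TCP) lies midway between the tips of the shut fingers; the grasp point (between the pads) lies 19 mm behind it (manip.grasp_offset is the distance from the TCP to the grasp point, in m); z points along the fingers, y is the line along which they close (so a half turn about z gives the same grasp; the last joint's range is limited). The gripper opens to 85 mm and grips with 20 to 120 N. Pads are 22 mm wide; open, the fingers measure 114 mm over their backs; the gripper's body (76 mm by 85 mm) begins 54 mm behind the grasp point. The pads swing forward as they close: fully open they stand 13 mm farther back than shut.
Start: joints at [1.253, 0.332, -0.065, 1.46, 0.022, 1.35, -0.088], TCP at [0.182, -0.598, 0.231] pointing down, gripper open.
Joint ranges: [-2.6, 2.6], [-0.5, 2.12], [-1.47, 1.34], [0.16, 2.42], [-1.27, 4.41], [0.06, 2.06], [-2.6, 2.6]. Speed limits (rad/s): [2.22, 2.22, 2.79, 2.79, 3.14, 3.14, 3.14].

## Interface

Orientations are given as a unit quaternion [x, y, z, w].
In Python, from workcell import manip gives the robot as it stands.
- The arm moves only by the tool tcp_steps, called after "Call:" by a JSON object that holds its "api" and its "payload", one argument or row to a line. Schema: {"type":"object","properties":{"plan":{"type":"array","items":{"type":"array","items":{"type":"array","items":{"type":"number"},"minItems":7,"maxItems":7},"minItems":1,"maxItems":20},"minItems":1,"maxItems":1},"force":{"type":"number"},"only":{"type":"string"},"quiet":{"type":"boolean"},"lines":{"type":"string"}},"required":["plan"],"additionalProperties":false}. plan is a list that holds a single list of rows (three levels of brackets), with 1 to 20 rows, each of 7 numbers: a rotation vector rx, ry, rz in rad, then dx, dy, dz in m, then the opening from 0.0 (shut) to 1.0 (fully open); each row is the pose to reach, as a shift and turn from the pose commanded when the call began, along the tool's axes at that moment; what a row does not reach only later rows make up. A row lasts 1/8 s, in which the tool goes at most 0.0625 m and 0.188 rad, less where a joint would pass 70% of its speed; a pose out of reach is approached as far as the arm can. The fingers move at their own pace and stop on an object; force is the grip in N (left out, the last holds). Time passes only in rows, so rows that do not move let the fingers close. The tool returns the time, the measured TCP pose, the force, the opening and the grip force at its end. only (a regular expression) keeps the lines of the reply that match it, lines (a string "A,B") keeps lines A to B, and quiet returns only ok. Input that does not fit is refused with a message, and nothing moves.
- manip.get_obs(): the state, without advancing time (a new reading comes with each control period).
- manip.camera(name): name is "side" or "top" or "wrist"; returns the picture (420x560x3 uint8, blue, green, red); there is no depth.
- manip.calibration(name): a dict with "fx", "fy", "cx", "cy" (pixels), "world_from_camera" (4x4, takes a point from camera to world coordinates); the wrist camera has in their place "tool_from_camera" (4x4, takes a point from camera to tool coordinates, whose origin is the TCP and whose axes are the flange's). Camera axes: x right, y up, looking along -z (the intrinsics and any distortion apply to the point x, -y, -z); pixel columns grow to the right and rows downward; lengths in m; the calibration is good to about 2 mm. A picture is of the moment at which its call begins: read the wrist's pose just before it. calibration takes no time and is no camera call.
- manip.hand_in(): hands the job in; it is judged then, once.
The state is a dict: "clock": time; "joint_pos": joint angles; "joint_velocities": joint speeds; "tau": joint torques, N m; "position": TCP position; "ee_rot": TCP orientation; "ft_force": force on the tool from outside, world axes, zero at the start; "torque": the same for the moment, N m; "grip_width": opening from 0.0 (shut) to 1.0 (fully open); "grasp_force": force on a finger pad.
Only numpy, scipy, OpenCV 4.12 (cv2) and the standard library are available. Lean on these libraries where they do the work, as an engineer would, in place of code of your own. Each camera call takes 0.05 s, during which the arm holds its last target. There are 200 camera calls.

## Task

Lower the white cup (the one with the red spot on its inside floor) gently into the aluminium carrier cup of the test stand until it sits fully home, and let go of it. Then take the yellow pen gauge out of its holder and hold it upright with its sprung foot on the red spot, pressing lightly so that the foot is pushed about half way in, and never hard; finish while still holding it there. Leave the blue cup, the glass jar and the round tin where they are.

Things in the scene. Friction and masses are not known exactly. Their poses are not given: they have to be found in the camera images.
- white_cup: loose round white cup, 60-130 g, 50 mm high, 3 mm wall, mouth up. Origin: centre of underside, z up. Outside 30 mm across at the foot, 49 mm at height 37 mm, then a straight band 56 mm across from 37 to 50 mm (rim): grasp across this band from above, fingertips within the top 15 mm (the rest goes into the carrier). Inside floor 16 mm above the underside, 32 mm across
- red_spot (a point): centre of the red spot, 10 mm across, in the middle of the white cup's inside floor, 16 mm above the cup's underside and 34 mm below its rim
- blue_cup: loose blue cup of the same shape and size as the white one, no spot; a bystander. Origin at the centre of its underside
- carrier: fixed test stand: dark steel disc 90 mm across, 10 mm thick, carrying an aluminium cup of the white cup's shape, mouth up, rim 60 mm above the table. Origin: centre of the disc's underside, z up. Nested, the white cup rests on its floor: underside 26 mm above this origin, spot 42 mm, rim 76 mm, about 1.2 mm side play
- carrier_floor (a point): centre of the carrier cup's inside floor, 26 mm above the table
- holder: fixed grey gauge holder: a disc 64 mm across, 12 mm thick, with an upright tube 32 mm across outside, 21 mm inside, its top at 74 mm. Origin at the centre of its underside, z up
- gauge: loose pen gauge, 0.1 kg, upright in the holder, foot down. Origin: lower end of barrel, z up along it. Barrel round, 18 mm across, 128 mm long; black collar 28 mm across at 40 to 45 mm rests on the holder's tube; yellow grip part 45 to 118 mm, black top. In the holder the origin is 34 mm above the table. Lift straight up at least 60 mm to clear the tube
- gauge_tip (a point): centre of the underside of the gauge's sprung steel foot (7 mm across), 14 mm below the barrel's end while it is not pressed in
- gauge_foot (a joint): how far the sprung foot is pushed into the barrel, m: 0 fully out, 0.010 fully in (a hard stop). It begins to move at about 1.5 N and takes about 3.5 N half way in, 5.5 N fully in
- glass_jar: loose small glass jar with steel lid, 54 mm across, 69 mm high, a bystander; origin at the centre of its underside
- wax_tin: loose round tin, 58 mm across, 24 mm high, a bystander; origin at the centre of its underside

How it is judged:
On the way, in this order (a step that is already met when the one before it is completed fails the run):
1. the white cup is lowered into the carrier cup while held: within 10 mm of its seat with the fingers still on it (z of white_cup in the frame of carrier below 0.036 m and horizontal distance between white_cup and carrier below 0.012 m and contact force between the fingers and white_cup above 0.3 N), for 0.02 s.
2. the white cup sits fully home in the carrier, let go and at rest (z of white_cup in the frame of carrier between 0.022 and 0.029 m and horizontal distance between white_cup and carrier below 0.004 m and angle between white_cup's own z axis and vertical below 0.1 rad and contact force between the fingers and white_cup below 0.1 N and linear speed of white_cup below 0.02 m/s), for 0.2 s.
3. the gauge is held clear of its holder (contact force between gauge and holder below 0.05 N and distance between gauge and holder above 0.075 m and contact force between the fingers and gauge above 1 N), for 0.1 s.
At the end, for the whole second after the job is handed in: White cup home in the carrier (underside 22-29 mm above the stand's, centred to 4 mm, level to 0.1 rad), untouched by the robot; gauge held still, upright to 0.1 rad, foot on the cup floor within 5 mm of the spot's centre, pushed in 2-8 mm with 1-8 N, touching neither holder nor carrier (z of white_cup in the frame of carrier between 0.022 and 0.029 m and horizontal distance between white_cup and carrier below 0.004 m and angle between each of white_cup, gauge's own z axis and vertical below 0.1 rad and contact force between each of the arm, the fingers and white_cup below 0.1 N and horizontal distance between gauge_tip and red_spot below 0.005 m and z of gauge_tip in the frame of red_spot below 0.003 m and height (world z) of gauge above 0.03 m and value of joint gauge_foot between 0.002 and 0.008 m and contact force between gauge and white_cup between 1 and 8 N and contact force between the fingers and gauge above 2 N and contact force between gauge and holder below 0.05 N and contact force between gauge and carrier below 0.05 N and linear speed of gauge below 0.02 m/s); the arm keeps its last pose, push and grip.
It fails at once if the gauge pressed the cup with more than 15 N (contact force between gauge and white_cup above 15 N).
It fails at once if the white cup was tipped over (angle between white_cup's own z axis and vertical above 0.7 rad).
It fails at once if the blue cup was moved more than 15 mm (distance of blue_cup from where it was at the start of the episode above 0.015 m).
It fails at once if the glass jar was moved more than 15 mm (distance of glass_jar from where it was at the start of the episode above 0.015 m).
It fails at once if the round tin was moved more than 15 mm (distance of wax_tin from where it was at the start of the episode above 0.015 m).
It also fails if it takes over 58 s, if anything falls off the work surface, if the arm or the gripper's body presses on something with over 40 N, if the wrist force passes 120 N, or if a joint passes its speed limit or range.

## Working session

There is one attempt and no reset: what is moved stays moved. The work goes in short steps, Python scripts to look and compute and a tool call to move; the robot and the scene stay as the last step left them, time stands still between calls to the robot, and variables do not carry over. Pictures are saved under pics/ and viewed, at most 10 in all, crops included, and the job is handed in when it is done.

```bash
ls; mkdir -p pics; python3 - <<'E'
from workcell import manip
import cv2, numpy as np
o=manip.get_obs(); print({k:np.round(v,3) for k,v in o.items()}, manip.grasp_offset)
ims=[manip.camera(n) for n in("side","top")]
for n,i in zip(("side","top"),ims): cv2.imwrite(f"pics/{n}0.png",i)
for n in("side","top","wrist"): print(n,{k:np.round(v,3).tolist() if not isinstance(v,str) else v for k,v in manip.calibration(n).items()})
E
```

```text
pics
workcell.py
{'clock': np.float64(0.0), 'joint_pos': array([ 1.253,  0.333, -0.065,  1.461,  0.022,  1.35 , -0.088]), 'joint_velocities': array([ 0.001, -0.   , -0.001,  0.   , -0.   , -0.001, -0.   ]), 'tau': array([-1.0000e-03, -6.2544e+01,  4.9000e-02, -3.9160e+01,  1.6000e-02,
        1.0000e-02, -0.0000e+00]), 'position': array([ 0.181, -0.598,  0.231]), 'ee_rot': array([ 0.989,  0.147, -0.   , -0.001]), 'ft_force': array([0.224, 0.741, 0.354]), 'torque': array([-0.048, -0.009, -0.005]), 'grasp_force': np.float64(0.0), 'grip_width': np.float64(0.996)} 0.0187
side {'fx': 430.52, 'fy': 430.52, 'cx': 276.904, 'cy': 208.068, 'world_from_camera': [[-0.881, 0.291, -0.373, 0.222], [-0.473, -0.509, 0.719, 0.705], [0.02, 0.81, 0.586, 0.611], [0.0, 0.0, 0.0, 1.0]]}
top {'fx': 520.683, 'fy': 520.683, 'cx': 267.873, 'cy': 210.949, 'world_from_camera': [[-0.009, 0.995, -0.103, 0.45], [-1.0, -0.009, 0.0, 0.021], [-0.0, 0.103, 0.995, 1.371], [0.0, 0.0, 0.0, 1.0]]}
wrist {'fx': 296.301, 'fy': 296.301, 'cx': 277.099, 'cy': 208.027, 'tool_from_camera': [[-0.001, 0.947, 0.321, 0.082], [1.0, 0.001, 0.001, -0.001], [0.001, 0.321, -0.947, -0.142], [0.0, 0.0, 0.0, 1.0]]}
```

View pics/side0.png

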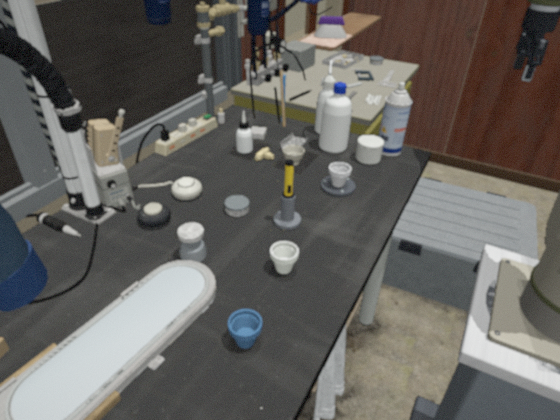

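View pics/top0.png

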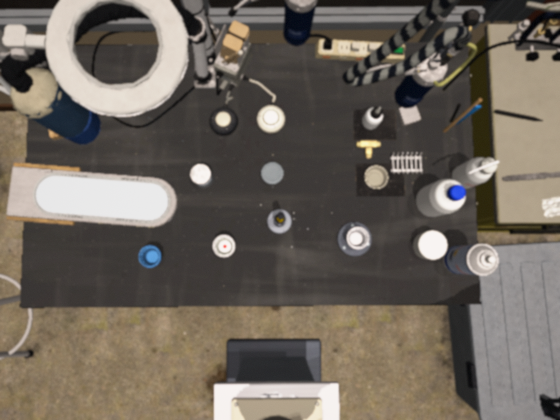

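The side view shows the white cup at (285,257), gauge at (288,190), carrier at (340,180), tin at (237,205), jar at (191,243) and blue cup at (245,328). In the top view these are (224,245), (279,219), (355,238), (272,173), (200,175) and (150,256). Next, enlarged crops in one sheet.

```bash
python3 - <<'E'
import cv2, numpy as np
s=cv2.imread("pics/side0.png");t=cv2.imread("pics/top0.png")
def c(i,x,y,w=33): return cv2.resize(i[y-w:y+w,x-w:x+w],(266,266),interpolation=cv2.INTER_CUBIC)
a=np.hstack([c(s,285,257),c(s,288,190),c(s,340,180)]);b=np.hstack([c(t,224,245),c(t,279,219),c(t,355,238)])
cv2.imwrite("pics/crops.png",np.vstack([a,b]))
E
```

```text
(no output)
```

View pics/crops.png

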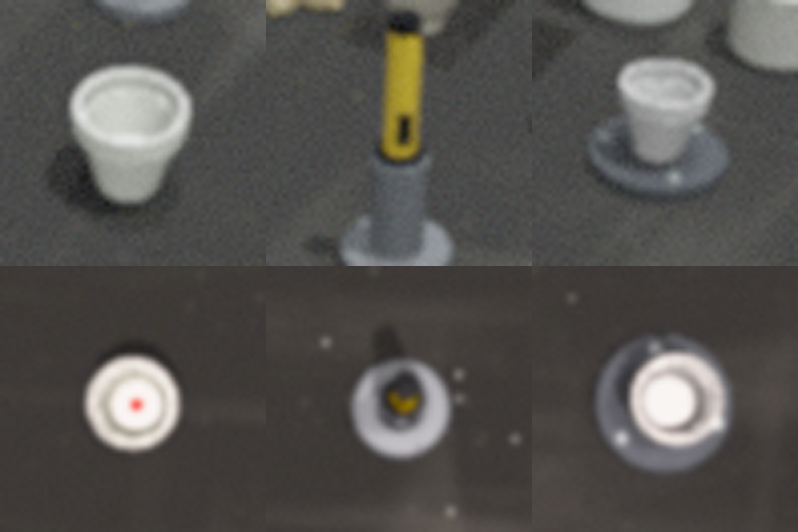

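White cup: rim in side crop spans x 71–191, top y 67, and the red spot is visible only from the top (136,404 of the sheet). The gauge's black cap is at (405,22), and the carrier's rim spans x 618–714, top y 60. Now I'll measure these by masks and two-view rays.

```bash
cat > h.py <<'E'
import numpy as np, cv2
from workcell import manip
from scipy.spatial.transform import Rotation as R
def wfc(name,obs=None):
    c=manip.calibration(name)
    if name!="wrist": return c,np.array(c["world_from_camera"])
    T=np.eye(4);T[:3,:3]=R.from_quat(obs["ee_rot"]).as_matrix();T[:3,3]=obs["position"]
    return c,T@np.array(c["tool_from_camera"])
def ray(name,px,obs=None):
    c,T=wfc(name,obs)
    d=T[:3,:3]@np.array([(px[0]-c["cx"])/c["fx"],-(px[1]-c["cy"])/c["fy"],-1.])
    return T[:3,3],d/np.linalg.norm(d)
def plane(name,px,z,obs=None):
    o,d=ray(name,px,obs); return o+d*(z-o[2])/d[2]
def meet(r1,r2):
    (a,u),(b,v)=r1,r2
    s=np.linalg.lstsq(np.c_[u,-v],b-a,rcond=None)[0]
    p,q=a+u*s[0],b+v*s[1]; return (p+q)/2,np.linalg.norm(p-q)
def blob(mask,seed,r=40):
    "largest contour whose centre is within r of seed"
    cs,_=cv2.findContours(mask.astype(np.uint8),cv2.RETR_EXTERNAL,cv2.CHAIN_APPROX_NONE)
    cs=[c for c in cs if np.hypot(*(c.reshape(-1,2).mean(0)-seed))<r]
    return max(cs,key=cv2.contourArea).reshape(-1,2)
def rimside(c):
    "rim-ellipse centre in the side view: from top row, full width and viewing elevation"
    l,r,t=c[:,0].min(),c[:,0].max(),c[:,1].min()
    d=ray("side",((l+r)/2,t+8))[1]
    return np.array([(l+r)/2,t+(r-l+1)/2*abs(d[2])]),r-l+1
E
python3 - <<'E'
from h import *
np.set_printoptions(precision=4,suppress=True)
s=cv2.imread("pics/side0.png");t=cv2.imread("pics/top0.png")
gs,gt=s.min(2).astype(int),t.min(2).astype(int)
for n,ps,pt,z,th in(("white",(285,255),(224,246),.05,105),("carrier",(340,175),(355,238),.06,120)):
    c=blob(gs>th,ps,15);ct=blob(gt>(130),pt,12)
    e=cv2.fitEllipse(ct);m,w=rimside(c)
    print(n,"side",m,w,"top",e[:2],"meet",*meet(ray("side",m),ray("top",e[0])),"plane",plane("top",e[0],z),plane("side",m,z))
hs=cv2.cvtColor(t,cv2.COLOR_BGR2HSV);hh=cv2.cvtColor(s,cv2.COLOR_BGR2HSV)
red=((hs[...,0]<8)|(hs[...,0]>172))&(hs[...,1]>120)&(hs[...,2]>120)
m=np.argwhere(red[230:262,208:240]).mean(0)[::-1]+[208,230];print("spot",m,plane("top",m,.016))
y=(hh[...,0]>18)&(hh[...,0]<36)&(hh[...,1]>130)&(hh[...,2]>90)
c=blob(y,(288,180),20);print("yellow side",c.min(0),c.max(0))
yt=(hs[...,0]>12)&(hs[...,0]<36)&(hs[...,1]>110)&(hs[...,2]>70)
q=np.argwhere(yt[200:240,260:300])[:,::-1]+[260,200];print("yellow top",len(q),q.min(0),q.max(0),q.mean(0))
c=blob(gt>95,(279,222),12);e=cv2.fitEllipse(cv2.convexHull(c));print("holder",e,plane("top",e[0],.012))
cc=t[185:255,310:400].copy();g=gt
c=blob((gt>78),(355,238),15);e=cv2.fitEllipse(cv2.convexHull(c));print("disc",e,plane("top",e[0],.01))
for n,p in(("tin",(272,173)),("jar",(200,175)),("blue",(150,256))): print(n,plane("top",p,.04))
E
```

```text
white side [284.     250.1999] 31 top ((223.38229370117188, 245.66314697265625), (22.1552677154541, 22.281633377075195)) meet [0.5003 0.1337 0.05  ] 0.00019692924262002236 plane [0.5004 0.1337 0.05  ] [0.5002 0.1336 0.05  ]
carrier side [339.5    167.0298] 24 top ((357.89141845703125, 237.72337341308594), (22.961435317993164, 23.938533782958984)) meet [ 0.5177 -0.2054  0.0606] 0.0014779988936108415 plane [ 0.5171 -0.2057  0.06  ] [ 0.5187 -0.2061  0.06  ]
spot [224.5 246. ] [0.5008 0.1337 0.016 ]
yellow side [284 165] [293 196]
yellow top 31 [276 217] [283 222] [279.7097 219.4839]
holder ((279.1589660644531, 221.02403259277344), (24.12751007080078, 24.75704002380371), 79.59268188476562) [ 0.565  -0.0091  0.012 ]
disc ((354.4599304199219, 238.82144165039062), (33.82448959350586, 34.29182815551758), 87.22608184814453) [ 0.5168 -0.2053  0.01  ]
tin [0.6875 0.0087 0.04  ]
jar [0.6839 0.1951 0.04  ]
blue [0.4761 0.3214 0.04  ]
```

Heights agree with the text: the white rim is at 0.050 and the carrier rim at 0.0606. Positions are cup (0.5005, 0.1337), carrier (0.517, -0.2054) and holder (0.565, -0.009). I'm moving above the white cup and turning the tool to world axes.

Call:
{"api": "tcp_steps", "payload": {
  "plan": [
    [[0, 0, 0.15, 0.247, -0.236, 0, 1], [0, 0, 0.295, 0.247, -0.236, 0, 1], [0, 0, 0.295, 0.247, -0.236, 0, 1], [0, 0, 0.295, 0.247, -0.236, 0, 1], [0, 0, 0.295, 0.247, -0.236, 0, 1], [0, 0, 0.295, 0.247, -0.236, 0, 1], [0, 0, 0.295, 0.518, -0.607, 0.03, 1], [0, 0, 0.295, 0.518, -0.607, 0.03, 1], [0, 0, 0.295, 0.518, -0.607, 0.03, 1], [0, 0, 0.295, 0.518, -0.607, 0.03, 1], [0, 0, 0.295, 0.518, -0.607, 0.03, 1], [0, 0, 0.295, 0.518, -0.607, 0.03, 1], [0, 0, 0.295, 0.518, -0.607, 0.03, 1], [0, 0, 0.295, 0.518, -0.607, 0.03, 1], [0, 0, 0.295, 0.518, -0.607, 0.03, 1], [0, 0, 0.295, 0.518, -0.607, 0.03, 1], [0, 0, 0.295, 0.518, -0.607, 0.03, 1], [0, 0, 0.295, 0.518, -0.607, 0.03, 1]]
  ]
}}

```text
clock: 2.35
position: [0.501, 0.1323, 0.2015]
ee_rot: [1.0, -0.001, 0.0, 0.0]
ft_force: [-0.1, 0.4, 0.3]
grip_width: 1.0
grasp_force: 0.0
```

```bash
python3 - <<'E'
from h import *
o=manip.get_obs();i=manip.camera("wrist");cv2.imwrite("pics/w1.png",i);np.savez("w1.npz",**o);print(o["joint_pos"].round(2),o["ee_rot"].round(3),o["ft_force"].round(2),o["clock"])
E
```

```text
[ 0.38  0.2  -0.8   1.75  0.15  1.26 -2.03] [ 1.    -0.001  0.     0.   ] [-0.13  0.36  0.32] 2.35
```

View pics/w1.png

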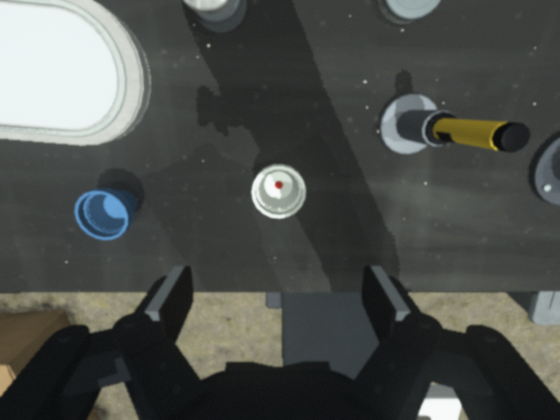

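The wrist view shows the white cup rim centred at about (278,191), the spot at (278,184), the gauge's cap at (513,137) and the holder's disc at about (410,123). I'll measure the cup's rim and spot from here and intersect with the top rays.

```bash
python3 - <<'E'
from h import *
np.set_printoptions(precision=4,suppress=True)
o=dict(np.load("w1.npz"));i=cv2.imread("pics/w1.png");h=cv2.cvtColor(i,cv2.COLOR_BGR2HSV)
c=blob((i.min(2)>110),(278,191),12);e=cv2.fitEllipse(cv2.convexHull(c));print("rim",e,plane("wrist",e[0],.05,o),*meet(ray("wrist",e[0],o),ray("top",(223.38,245.66))))
red=((h[...,0]<8)|(h[...,0]>172))&(h[...,1]>110);m=np.argwhere(red[170:200,265:295]).mean(0)[::-1]+[265,170]
print("spot",m,plane("wrist",m,.016,o),*meet(ray("wrist",m,o),ray("top",(224.5,246))))
b=blob(i.max(2)<50,(513,137),25);e=cv2.minEnclosingCircle(b[b[:,0]>500]);print("cap",e)
c=blob((i.min(2)>100),(410,123),25);print("disc contour",c.min(0),c.max(0))
yb=(h[...,0]>18)&(h[...,0]<36)&(h[...,1]>110)&(h[...,2]>60);c=blob(yb,(468,132),25);print("yellow",c.min(0),c.max(0),cv2.minAreaRect(c))
E
```

```text
rim ((277.95697021484375, 191.42562866210938), (54.00312805175781, 55.03358459472656), 65.55200958251953) [0.5015 0.1326 0.05  ] [0.5007 0.1332 0.0478] 0.0014013852529823005
spot [278.5 184.5] [0.5002 0.1318 0.016 ] [0.5009 0.1326 0.0196] 0.0016273333764107783
cap ((513.6851806640625, 138.0), 17.46188735961914)
disc contour [381  95] [436 153]
yellow [433 118] [506 150] ((468.9517822265625, 133.63711547851562), (72.68926239013672, 29.546863555908203), 3.4336304664611816)
```

Call:
{"api": "tcp_steps", "payload": {
  "plan": [
    [[0, 0, 0, 0, -0.0008, 0.05, 1], [0, 0, 0, 0, -0.0008, 0.1, 1], [0, 0, 0, 0, -0.0008, 0.13, 1], [0, 0, 0, 0, -0.0008, 0.15, 1], [0, 0, 0, 0, -0.0008, 0.16, 1], [0, 0, 0, 0, -0.0008, 0.1685, 1], [0, 0, 0, 0, -0.0008, 0.1685, 1], [0, 0, 0, 0, -0.0008, 0.1685, 0.5], [0, 0, 0, 0, -0.0008, 0.1685, 0.5], [0, 0, 0, 0, -0.0008, 0.1685, 0.5], [0, 0, 0, 0, -0.0008, 0.1685, 0.5], [0, 0, 0, 0, -0.0008, 0.1685, 0.5], [0, 0, 0, 0, -0.0008, 0.1685, 0.5]]
  ],
  "force": 30
}}

```text
clock: 4.03
position: [0.5015, 0.1341, 0.0335]
ee_rot: [1.0, -0.0, 0.001, 0.0]
ft_force: [-1.6, -1.9, 6.7]
grip_width: 0.633
grasp_force: 31.2
```

Call:
{"api": "tcp_steps", "payload": {
  "plan": [
    [[0, 0, 0, 0, 0, -0.02, 0.5], [0, 0, 0, 0, 0, -0.06, 0.5], [0, 0, 0, 0, 0, -0.1, 0.5], [0, 0, 0, 0, 0, -0.14, 0.5], [0, 0, 0, 0, 0, -0.187, 0.5], [0, 0, 0, 0.003, 0.05, -0.187, 0.5], [0, 0, 0, 0.006, 0.1, -0.187, 0.5], [0, 0, 0, 0.008, 0.15, -0.187, 0.5], [0, 0, 0, 0.011, 0.2, -0.187, 0.5], [0, 0, 0, 0.013, 0.25, -0.187, 0.5], [0, 0, 0, 0.015, 0.3, -0.187, 0.5], [0, 0, 0, 0.016, 0.339, -0.187, 0.5], [0, 0, 0, 0.016, 0.339, -0.15, 0.5], [0, 0, 0, 0.016, 0.339, -0.11, 0.5], [0, 0, 0, 0.016, 0.339, -0.11, 0.5], [0, 0, 0, 0.016, 0.339, -0.11, 0.5]]
  ]
}}

```text
clock: 6.02
position: [0.5177, -0.2049, 0.145]
ee_rot: [1.0, 0.0, 0.001, 0.0]
ft_force: [0.1, 0.2, -0.3]
grip_width: 0.628
grasp_force: 32.9
```

```bash
python3 - <<'E'
from h import *
np.set_printoptions(precision=4,suppress=True)
o=manip.get_obs();print(o["joint_pos"].round(2),o["position"],o["clock"],o["grip_width"])
np.savez("w2.npz",**o)
for n in("side","top","wrist"): cv2.imwrite(f"pics/{n}2.png",manip.camera(n))
a,b,c=[cv2.imread(f"pics/{n}2.png") for n in("side","top","wrist")]
f=lambda i,x,y,w,h:cv2.resize(i[y:y+h,x:x+w],(400,300))
cv2.imwrite("pics/s2.png",np.vstack([np.hstack([f(a,290,110,100,75),f(b,305,200,100,75)]),np.hstack([f(c,140,100,280,210),f(c,0,0,560,420)])]))
E
```

```text
[ 0.77  0.3  -0.56  1.73  0.17  1.16 -1.41] [ 0.5177 -0.2049  0.145 ] 6.025 0.6282988543405746
```

View pics/s2.png

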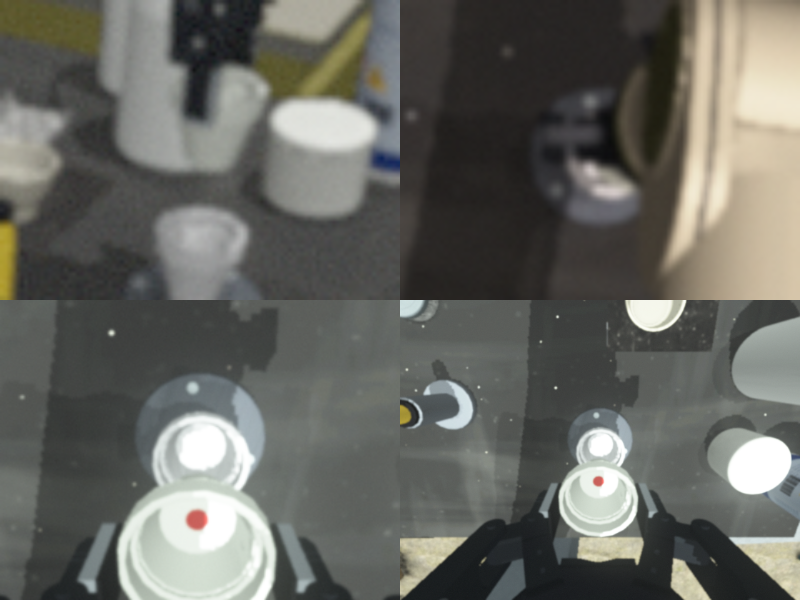

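The cup is held with its rim at about (277,277) and spot at (277,254) in the wrist view. The carrier rim is at about (280,210), and the gauge is still in its holder. I'll measure the offset and any tilt.

```bash
python3 - <<'E'
from h import *
np.set_printoptions(precision=4,suppress=True)
o=dict(np.load("w2.npz"));i=cv2.imread("pics/wrist2.png");h=cv2.cvtColor(i,cv2.COLOR_BGR2HSV)
red=((h[...,0]<8)|(h[...,0]>172))&(h[...,1]>110);m=np.argwhere(red[235:275,260:300]).mean(0)[::-1]+[260,235]
print("spot",m,plane("wrist",m,.1275,o))
k=i.min(2)
# rim: outer edge along rays from approx centre, sides/bottom
print("row277",[int(v) for v in k[277,205:350:3]]);print("col277",[int(v) for v in k[205:345:3,277]])
print("carrier row207",[int(v) for v in k[207,225:335:3]]);print("col280",[int(v) for v in k[145:235:3,280]])
d=blob(k>85,(277,200),60);print(d.min(0),d.max(0))
E
```

```text
spot [277.4519 253.4   ] [ 0.5168 -0.2039  0.1275]
row277 [123, 122, 121, 68, 45, 53, 211, 230, 169, 218, 226, 210, 189, 190, 192, 197, 200, 200, 201, 204, 206, 210, 218, 224, 225, 224, 221, 213, 209, 209, 206, 205, 201, 202, 204, 205, 203, 234, 251, 232, 173, 231, 227, 77, 62, 79, 131, 129, 131]
col277 [255, 255, 255, 255, 251, 187, 177, 196, 193, 200, 250, 239, 236, 235, 130, 91, 90, 92, 99, 229, 237, 236, 237, 236, 225, 211, 209, 210, 210, 209, 210, 210, 208, 217, 210, 229, 220, 184, 187, 188, 206, 234, 177, 186, 182, 182, 182]
carrier row207 [63, 63, 66, 67, 81, 87, 90, 123, 221, 208, 187, 165, 169, 207, 252, 255, 255, 255, 255, 255, 255, 255, 255, 255, 228, 191, 191, 250, 248, 254, 198, 162, 160, 123, 110, 111, 108]
col280 [68, 68, 82, 106, 104, 104, 105, 105, 106, 100, 96, 146, 225, 242, 243, 247, 255, 255, 255, 255, 255, 255, 255, 255, 253, 190, 181, 199, 194, 205]
[232 227] [235 230]
```

```bash
python3 - <<'E'
from h import *
np.set_printoptions(precision=4,suppress=True)
o=dict(np.load("w2.npz"));i=cv2.imread("pics/wrist2.png")
g=cv2.GaussianBlur(i,(0,0),1).min(2).astype(float)
def edge(c,r0,r1,angs):
    P=[]
    for a in np.radians(angs):
        r=np.arange(r0,r1,.5);x=c[0]+r*np.cos(a);y=c[1]-r*np.sin(a)
        v=cv2.remap(g.astype(np.float32),x[None].astype(np.float32),y[None].astype(np.float32),1)[0]
        k=np.argmax(-np.gradient(v));P.append((x[k],y[k]))
    return np.array(P)
from scipy.optimize import least_squares
def circ(P,z,r):
    Q=np.array([plane("wrist",p,z,o)[:2] for p in P])
    f=least_squares(lambda c:np.hypot(*(Q-c).T)-r,Q.mean(0),loss="soft_l1",f_scale=.0005)
    return f.x,np.median(abs(f.fun))
for n,c,r0,r1,an,z,r in(("disc",(280,197),38,60,range(25,200,6),.01,.045),("carrier",(280,211),26,42,range(10,171,6),.06,.028),("cup rim",(277.5,280),45,62,list(range(50,131,5)),.1615,.028)):
    print(n,*circ(edge(c,r0,r1,an),z,r))
E
```

```text
disc [ 0.5162 -0.2066] 0.0003963357583008087
carrier [ 0.5183 -0.2063] 0.00027991721178865364
cup rim [ 0.5707 -0.2047] 0.0016468505464400686
```

Call:
{"api": "tcp_steps", "payload": {
  "plan": [
    [[0, 0, 0, 0, 0.0015, 0.02, 0.5], [0, 0, 0, 0, 0.0015, 0.04, 0.5], [0, 0, 0, 0, 0.0015, 0.05, 0.5], [0, 0, 0, 0, 0.0015, 0.06, 0.5], [0, 0, 0, 0, 0.0015, 0.066, 0.5], [0, 0, 0, 0, 0.0015, 0.066, 0.5]]
  ]
}}

```text
clock: 6.92
position: [0.5168, -0.2064, 0.0767]
ee_rot: [1.0, -0.0, -0.0, -0.0]
ft_force: [0.2, 0.7, -1.3]
grip_width: 0.629
grasp_force: 32.9
```

```bash
python3 - <<'E'
from h import *
np.set_printoptions(precision=4,suppress=True)
o=manip.get_obs();i=manip.camera("wrist");cv2.imwrite("pics/w3.png",i);np.savez("w3.npz",**o)
h=cv2.cvtColor(i,cv2.COLOR_BGR2HSV);z=o["position"][2]-.0335
red=((h[...,0]<8)|(h[...,0]>172))&(h[...,1]>110);m=np.argwhere(red[235:275,260:300]).mean(0)[::-1]+[260,235]
print("spot",m,plane("wrist",m,z+.016,o))
E
```

```text
spot [277.5929 253.4214] [ 0.5159 -0.2055  0.0592]
```

View pics/w3.png

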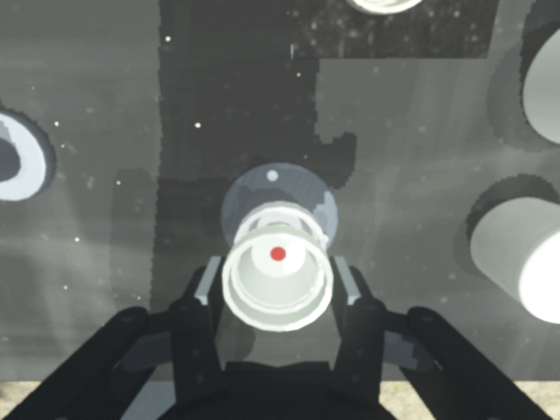

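The cup is entering the carrier freely. Its spot is at (277.6,253.4), and the carrier rim spans about 233–326, so it is about 1 mm off in tool y. I'll continue slowly.

Call:
{"api": "tcp_steps", "payload": {
  "plan": [
    [[0, 0, 0, 0, 0.001, 0.003, 0.5], [0, 0, 0, 0, 0.001, 0.006, 0.5], [0, 0, 0, 0, 0.001, 0.009, 0.5], [0, 0, 0, 0, 0.001, 0.012, 0.5], [0, 0, 0, 0, 0.001, 0.014, 0.5], [0, 0, 0, 0, 0.001, 0.014, 0.5]]
  ]
}}

```text
clock: 7.72
position: [0.5169, -0.2074, 0.0627]
ee_rot: [1.0, -0.0, 0.0, -0.0]
ft_force: [0.6, -0.7, -1.1]
grip_width: 0.627
grasp_force: 32.9
```

```bash
python3 -c "
from h import *
print([manip.get_obs()[k] for k in('ft_force','position')])"
```

```text
[array([ 0.60022773, -0.70368369, -1.13901944]), array([ 0.51689424, -0.20738922,  0.06272368])]
```

Call:
{"api": "tcp_steps", "payload": {
  "plan": [
    [[0, 0, 0, 0, 0, 0.001, 0.5], [0, 0, 0, 0, 0, 0.002, 0.5], [0, 0, 0, 0, 0, 0.003, 0.5], [0, 0, 0, 0, 0, 0.0035, 0.5], [0, 0, 0, 0, 0, 0.0035, 0.5]]
  ]
}}

```text
clock: 8.35
position: [0.5174, -0.2075, 0.0597]
ee_rot: [1.0, -0.0, 0.001, 0.0]
ft_force: [2.6, -0.1, 1.8]
grip_width: 0.626
grasp_force: 33.2
```

Call:
{"api": "tcp_steps", "payload": {
  "plan": [
    [[0, 0, 0, 0, 0, 0.0007, 0.5], [0, 0, 0, 0, 0, 0.0007, 0.5], [0, 0, 0, 0, 0, 0.0007, 0.7], [0, 0, 0, 0, 0, 0.0007, 0.9], [0, 0, 0, 0, 0, 0.0007, 1], [0, 0, 0, 0, 0, 0.0007, 1], [0, 0, 0, 0, 0, 0.0007, 1], [0, 0, 0, 0, 0, -0.02, 1], [0, 0, 0, 0, 0, -0.06, 1], [0, 0, 0, 0, 0, -0.11, 1], [0, 0, 0, 0, 0, -0.16, 1], [0, 0, 0, -0.02, -0.06, -0.16, 1], [0, 0, 0, -0.04, -0.12, -0.16, 1], [0, 0, 0, -0.04, -0.16, -0.16, 1], [0, 0, 0, -0.04, -0.16, -0.16, 1]]
  ]
}}

```text
clock: 10.22
position: [0.4768, -0.0441, 0.2198]
ee_rot: [1.0, 0.003, 0.001, 0.0]
ft_force: [-0.3, -1.4, 0.3]
grip_width: 1.0
grasp_force: 0.0
```

```bash
python3 - <<'E'
from h import *
np.set_printoptions(precision=4,suppress=True)
o=manip.get_obs();print(o["joint_pos"].round(2),o["position"])
np.savez("w4.npz",**o)
for n in("side","top","wrist"): cv2.imwrite(f"pics/{n}4.png",manip.camera(n))
a,b,c=[cv2.imread(f"pics/{n}4.png") for n in("side","top","wrist")]
f=lambda i,x,y,w,h:cv2.resize(i[y:y+h,x:x+w],(400,300))
cv2.imwrite("pics/s4.png",np.vstack([np.hstack([f(a,290,140,100,75),f(b,255,190,120,90)]),np.hstack([f(a,240,140,100,75),f(c,0,0,560,420)])]))
E
```

```text
[ 0.68  0.06 -0.7   1.82  0.04  1.28 -1.6 ] [ 0.4768 -0.0441  0.2198]
```

View pics/s4.png

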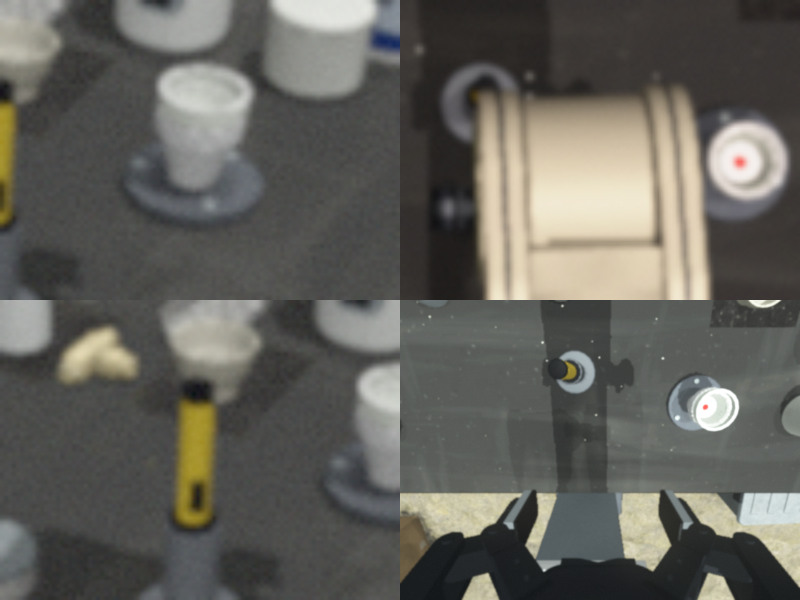

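The cup is nested in the carrier and released: red spot in the top view at about (357,238.6), rim level in the side view. The gauge stands upright, its cap in the wrist view at about (221,98). Next I measure the spot and the gauge.

```bash
python3 - <<'E'
from h import *
np.set_printoptions(precision=4,suppress=True)
o=dict(np.load("w4.npz"));a,b,c=[cv2.imread(f"pics/{n}4.png") for n in("side","top","wrist")]
def red(i,x,y,w):
    h=cv2.cvtColor(i,cv2.COLOR_BGR2HSV);r=((h[...,0]<9)|(h[...,0]>171))&(h[...,1]>90)
    return np.argwhere(r[y-w:y+w,x-w:x+w]).mean(0)[::-1]+[x-w,y-w]
mt,mw=red(b,357,239,9),red(c,427,150,14)
print("spot",mt,mw,plane("top",mt,.042),plane("wrist",mw,.042,o),*meet(ray("top",mt),ray("wrist",mw,o)))
m,w=rimside(blob(a.min(2)>120,(341,175),15));ct=blob(b.min(2)>130,(357,238),12);e=cv2.fitEllipse(ct)
print("rim",m,w,e[:2],*meet(ray("side",m),ray("top",e[0])))
def yel(i): h=cv2.cvtColor(i,cv2.COLOR_BGR2HSV);return (h[...,0]>15)&(h[...,0]<38)&(h[...,1]>110)&(h[...,2]>50)
# gauge: cap top in side and wrist
ys=blob(yel(a),(288,180),20);yw=blob(yel(c),(235,100),25)
print("yellow side",ys.min(0),ys.max(0),cv2.minAreaRect(ys),"wrist",yw.min(0),yw.max(0),cv2.minAreaRect(yw))
k=(c.max(2)<45).astype(np.uint8);kb=k[70:125,195:250];n,l,st,ce=cv2.connectedComponentsWithStats(kb);print("cap",st[1:],ce[1:]+[195,70])
ks=(a.max(2)<50)[150:172,275:305];q=np.argwhere(ks)[:,::-1]+[275,150];print("cap side",len(q),q.min(0),q.max(0),q.mean(0))
g=cv2.resize(np.hstack([c[60:130,190:270],]),(560,490),interpolation=cv2.INTER_CUBIC);cv2.imwrite("pics/g4.png",g)
E
```

```text
spot [356.5 238. ] [427.  149.5] [ 0.5173 -0.2052  0.042 ] [ 0.5172 -0.203   0.042 ] [ 0.517  -0.2058  0.037 ] 0.0011733894333424888
rim [340.5    161.9096] 24 ((358.7895202636719, 237.74684143066406), (23.132770538330078, 23.595001220703125)) [ 0.5168 -0.205   0.0759] 0.0012264218134144518
yellow side [283 165] [293 196] ((288.2507629394531, 180.48614501953125), (9.09708309173584, 31.340560913085938), 3.1798300743103027) wrist [227  86] [246 111] ((237.67430114746094, 99.74769592285156), (17.86231803894043, 25.487001419067383), 9.86580753326416)
cap [[18 15  1  1  1]
 [20 14  1  1  1]
 [16 16  1  1  1]
 [13 21  2  2  2]
 [13 24  2  1  2]
 [13 26  2  2  4]
 [13 29 12 11 24]
 [34 29  5  8  8]
 [28 38  3  2  4]] [[213.     85.   ]
 [215.     84.   ]
 [211.     86.   ]
 [208.5    91.5  ]
 [208.5    94.   ]
 [208.5    96.5  ]
 [213.875 105.75 ]
 [231.375 102.5  ]
 [223.75  108.25 ]]
cap side 27 [282 160] [292 166] [288.2963 162.4444]
```

View pics/g4.png

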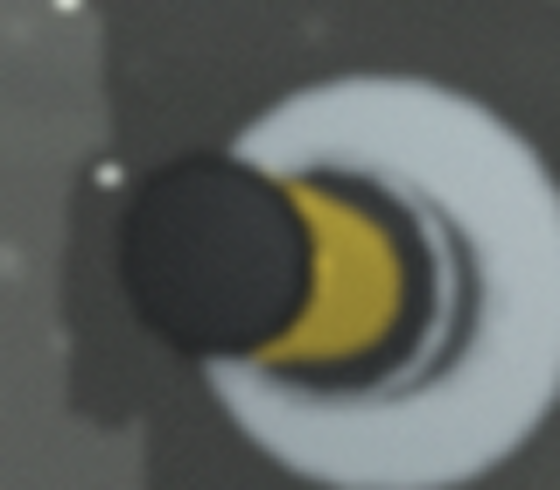

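The cap disc is centred at (221.0,96.2) in the wrist image, radius about 14 px; the collar and holder disc sit to its right. The white rim now measures 0.0759, so the cup is fully home.

```bash
python3 - <<'E'
from h import *
np.set_printoptions(precision=4,suppress=True)
o=dict(np.load("w4.npz"));o1=dict(np.load("w1.npz"))
p=(221.0,96.2)
print("cap",plane("wrist",p,.162,o),"side",plane("side",(288.3,162.5),.162),*meet(ray("wrist",p,o),ray("side",(288.3,162.5))))
print("holder top cam",plane("top",(279.16,221.02),.012),"yellow side mid",plane("side",(288.2,180.5),.1155))
t=cv2.imread("pics/top0.png");print("topview yellow",plane("top",(279.7,219.5),.15))
i=cv2.imread("pics/wrist4.png");c=blob(i.min(2)>120,(246,100),15);e=cv2.fitEllipse(cv2.convexHull(c));print("disc wrist",e,plane("wrist",e[0],.012,o))
E
```

```text
cap [ 0.5654 -0.0071  0.162 ] side [ 0.5637 -0.001   0.162 ] [ 0.5659 -0.0063  0.1586] 0.000773039584513222
holder top cam [ 0.565  -0.0091  0.012 ] yellow side mid [ 0.5641 -0.0047  0.1155]
topview yellow [ 0.5569 -0.0073  0.15  ]
disc wrist ((244.70542907714844, 100.29085540771484), (54.567142486572266, 58.92884826660156), 167.12364196777344) [ 0.5665 -0.0066  0.012 ]
```

Call:
{"api": "tcp_steps", "payload": {
  "plan": [
    [[0, 0, 0, 0.04, -0.018, 0, 1], [0, 0, 0, 0.088, -0.036, 0, 1], [0, 0, 0, 0.088, -0.036, 0, 1], [0, 0, 0, 0.088, -0.036, 0.03, 1], [0, 0, 0, 0.088, -0.036, 0.06, 1], [0, 0, 0, 0.088, -0.036, 0.09, 1], [0, 0, 0, 0.088, -0.036, 0.114, 1], [0, 0, 0, 0.088, -0.036, 0.114, 1], [0, 0, 0, 0.088, -0.036, 0.114, 0.6], [0, 0, 0, 0.088, -0.036, 0.114, 0.4], [0, 0, 0, 0.088, -0.036, 0.114, 0.25], [0, 0, 0, 0.088, -0.036, 0.114, 0.1], [0, 0, 0, 0.088, -0.036, 0.114, 0.1], [0, 0, 0, 0.088, -0.036, 0.114, 0.1], [0, 0, 0, 0.088, -0.036, 0.114, 0.1], [0, 0, 0, 0.088, -0.036, 0.114, 0.1]]
  ],
  "force": 50
}}

```text
clock: 12.38
position: [0.5652, -0.0114, 0.1059]
ee_rot: [1.0, -0.0, 0.0, 0.0]
ft_force: [-2.3, 0.5, 6.3]
grip_width: 0.196
grasp_force: 48.6
```

Call:
{"api": "tcp_steps", "payload": {
  "plan": [
    [[0, 0, 0, 0, 0, -0.01, 0.1], [0, 0, 0, 0, 0, -0.03, 0.1], [0, 0, 0, 0, 0, -0.05, 0.1], [0, 0, 0, 0, 0, -0.07, 0.1], [0, 0, 0, 0, 0, -0.09, 0.1], [0, 0, 0, 0, 0, -0.11, 0.1], [0, 0, 0, 0, 0, -0.11, 0.1], [0, 0, 0, 0, 0, -0.11, 0.1]]
  ]
}}

```text
clock: 13.38
position: [0.5646, -0.0115, 0.2148]
ee_rot: [1.0, -0.0, -0.0, 0.0]
ft_force: [-0.5, 0.8, -1.2]
grip_width: 0.196
grasp_force: 48.7
```

```bash
python3 - <<'E'
from h import *
np.set_printoptions(precision=4,suppress=True)
o=manip.get_obs();print(o["joint_pos"].round(2),o["position"],o["ft_force"])
np.savez("w5.npz",**o)
for n in("side","top","wrist"): cv2.imwrite(f"pics/{n}5.png",manip.camera(n))
a,b,c=[cv2.imread(f"pics/{n}5.png") for n in("side","top","wrist")]
cv2.imwrite("pics/s5.png",np.hstack([cv2.resize(a[90:240,220:340],(400,500)),cv2.resize(c,(400,300))[:,:,:] if 0 else np.vstack([cv2.resize(c,(400,300)),np.zeros((200,400,3),np.uint8)])]))
E
```

```text
[ 0.55  0.29 -0.73  1.62  0.2   1.31 -1.78] [ 0.5646 -0.0115  0.2148] [-0.4786  0.772  -1.1749]
```

View pics/s5.png

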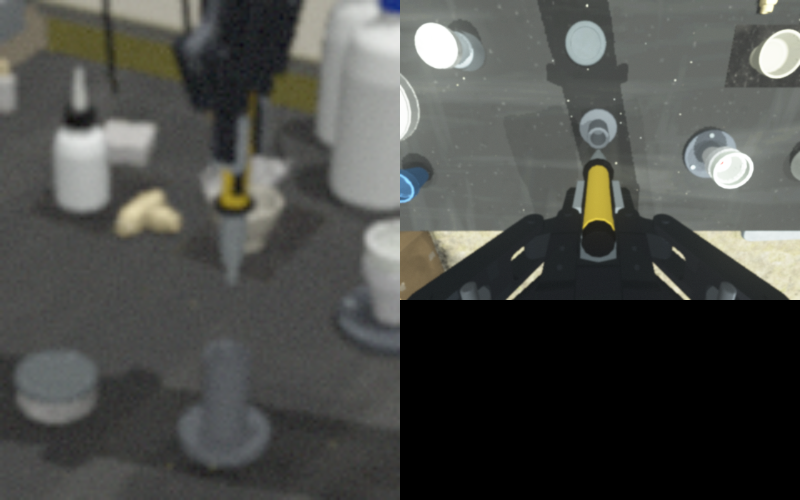

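The gauge is clear of its holder. Its foot is at about (289.6,174.6) in the side view and (278.6,217) in the wrist view, where it looks upright. I'll triangulate the foot against the TCP.

```bash
python3 - <<'E'
from h import *
np.set_printoptions(precision=4,suppress=True)
o=dict(np.load("w5.npz"));a,c=cv2.imread("pics/side5.png"),cv2.imread("pics/wrist5.png")
ps,pw=(289.6,174.2),(278.6,217)
print("tip",*meet(ray("side",ps),ray("wrist",pw,o)),plane("side",ps,.129),plane("wrist",pw,.129,o))
h=cv2.cvtColor(c,cv2.COLOR_BGR2HSV);y=blob((h[...,0]>15)&(h[...,0]<38)&(h[...,1]>110)&(h[...,2]>50),(278,270),30)
print("yellow",y.min(0),y.max(0),cv2.minAreaRect(y))
cc,T=wfc("wrist",o)
def proj(p): q=np.linalg.inv(T)@np.r_[p,1];return cc["cx"]+cc["fx"]*q[0]/-q[2],cc["cy"]-cc["fy"]*q[1]/-q[2]
p=o["position"]
for z in(.129,.143,.188,.261,.271): print(z,np.round(proj([p[0],p[1],z]),1))
E
```

```text
tip [ 0.5627 -0.0108  0.1291] 0.002859163695695577 [ 0.5636 -0.0095  0.129 ] [ 0.5614 -0.0116  0.129 ]
yellow [255 230] [300 323] ((279.4708251953125, 276.1265563964844), (45.27663040161133, 91.8309555053711), 2.6630008220672607)
0.129 [278.6 213.4]
0.143 [278.7 219.5]
0.188 [279.  245.2]
0.261 [280.1 326.5]
0.271 [280.4 345.7]
```

Call:
{"api": "tcp_steps", "payload": {
  "plan": [
    [[0, 0, 0, -0.01, 0.04, 0, 0.1], [0, 0, 0, -0.02, 0.08, 0, 0.1], [0, 0, 0, -0.03, 0.12, 0, 0.1], [0, 0, 0, -0.04, 0.16, 0, 0.1], [0, 0, 0, -0.047, 0.1955, 0, 0.1], [0, 0, 0, -0.047, 0.1955, 0, 0.1], [0, 0, 0, -0.047, 0.1955, 0.02, 0.1], [0, 0, 0, -0.047, 0.1955, 0.04, 0.1], [0, 0, 0, -0.047, 0.1955, 0.05, 0.1], [0, 0, 0, -0.047, 0.1955, 0.05, 0.1], [0, 0, 0, -0.047, 0.1955, 0.05, 0.1]]
  ]
}}

```text
clock: 14.9
position: [0.5183, -0.2068, 0.166]
ee_rot: [1.0, 0.0, 0.0, 0.0]
ft_force: [0.7, -0.8, -0.9]
grip_width: 0.19
grasp_force: 48.8
```

```bash
python3 - <<'E'
from h import *
np.set_printoptions(precision=4,suppress=True)
o=manip.get_obs();print(o["joint_pos"].round(2),o["position"],o["ft_force"])
np.savez("w6.npz",**o)
for n in("side","top","wrist"): cv2.imwrite(f"pics/{n}6.png",manip.camera(n))
a,b,c=[cv2.imread(f"pics/{n}6.png") for n in("side","top","wrist")]
cv2.imwrite("pics/s6.png",np.hstack([cv2.resize(a[125:205,308:372],(400,500),interpolation=cv2.INTER_CUBIC),cv2.resize(c[120:270,220:340],(400,500),interpolation=cv2.INTER_CUBIC)]))
E
```

```text
[ 0.82  0.29 -0.62  1.7   0.18  1.2  -1.41] [ 0.5183 -0.2068  0.166 ] [ 0.706  -0.7938 -0.8546]
```

View pics/s6.png

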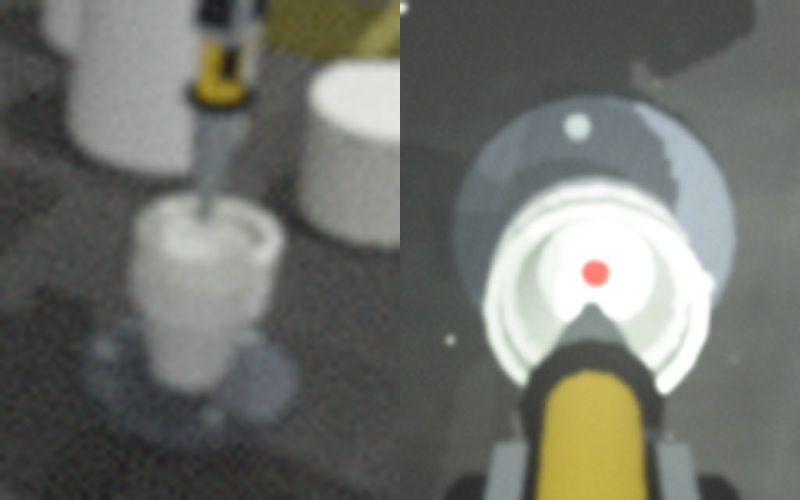

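In the side view the foot (340.8,159.9) is entering the cup mouth centrally. In the wrist view the spot is at (278.2,201.6) and the far edge of the foot at (277.6,210.9).

```bash
python3 - <<'E'
from h import *
np.set_printoptions(precision=4,suppress=True)
o=dict(np.load("w6.npz"));z=o["position"][2]-.0858
c=cv2.imread("pics/wrist6.png");h=cv2.cvtColor(c,cv2.COLOR_BGR2HSV)
r=((h[...,0]<9)|(h[...,0]>171))&(h[...,1]>80);m=np.argwhere(r[190:212,268:290]).mean(0)[::-1]+[268,190]
pt=(277.6,210.9)
print("spot",m,plane("wrist",m,.042,o),"foot far edge",z,plane("wrist",pt,z,o),"side tip",plane("side",(340.8,159.7),z),*meet(ray("side",(340.8,159.7)),ray("wrist",pt,o)))
a=cv2.imread("pics/side6.png");mm,w=rimside(blob(a.min(2)>120,(341,175),15));print("rim side",mm,w,plane("side",mm,.076))
E
```

```text
spot [278.0952 201.5238] [ 0.5166 -0.2065  0.042 ] foot far edge 0.08024911993880103 [ 0.5206 -0.206   0.0802] side tip [ 0.5184 -0.2082  0.0802] [ 0.5193 -0.2066  0.0804] 0.0028669703666613405
rim side [341.     161.6622] 23 [ 0.5166 -0.2064  0.076 ]
```

Call:
{"api": "tcp_steps", "payload": {
  "plan": [
    [[0, 0, 0, -0.001, 0, 0.01, 0.1], [0, 0, 0, -0.001, 0, 0.02, 0.1], [0, 0, 0, -0.001, 0, 0.028, 0.1], [0, 0, 0, -0.001, 0, 0.032, 0.1], [0, 0, 0, -0.001, 0, 0.035, 0.1], [0, 0, 0, -0.001, 0, 0.035, 0.1], [0, 0, 0, -0.001, 0, 0.035, 0.1]]
  ]
}}

```text
clock: 15.92
position: [0.517, -0.207, 0.1306]
ee_rot: [1.0, -0.0, 0.0, 0.0]
ft_force: [0.7, 0.5, -0.6]
grip_width: 0.192
grasp_force: 48.8
```

Call:
{"api": "tcp_steps", "payload": {
  "plan": [
    [[0, 0, 0, 0, 0, 0.001, 0.1], [0, 0, 0, 0, 0, 0.002, 0.1], [0, 0, 0, 0, 0, 0.003, 0.1], [0, 0, 0, 0, 0, 0.004, 0.1], [0, 0, 0, 0, 0, 0.005, 0.1], [0, 0, 0, 0, 0, 0.005, 0.1], [0, 0, 0, 0, 0, 0.005, 0.1]]
  ]
}}

```text
clock: 16.8
position: [0.5169, -0.207, 0.1254]
ee_rot: [1.0, -0.0, 0.0, 0.0]
ft_force: [0.4, 0.2, 0.9]
grip_width: 0.196
grasp_force: 48.9
```

Call:
{"api": "tcp_steps", "payload": {
  "plan": [
    [[0, 0, 0, 0, 0, 0.001, 0.1], [0, 0, 0, 0, 0, 0.002, 0.1], [0, 0, 0, 0, 0, 0.003, 0.1], [0, 0, 0, 0, 0, 0.003, 0.1], [0, 0, 0, 0, 0, 0.003, 0.1], [0, 0, 0, 0, 0, 0.003, 0.1]]
  ]
}}

```text
clock: 17.55
position: [0.5169, -0.2069, 0.1224]
ee_rot: [1.0, -0.0, 0.0, 0.0]
ft_force: [-1.1, -0.2, 3.4]
grip_width: 0.198
grasp_force: 48.9
```

```bash
python3 - <<'E'
from h import *
f=[]
for k in range(8): manip.camera("side"); o=manip.get_obs(); f.append(np.r_[o["ft_force"],o["position"]])
print(np.mean(f,0).round(4),np.std(f,0).round(4))
E
```

```text
[-0.1263 -0.0574  2.8389  0.5169 -0.207   0.1224] [0.291  0.651  0.3691 0.     0.     0.    ]
```

Net press is about 3.7 N with about 5.4 mm of travel, which is half way. I'll check the cup's rim and the gauge's axis numerically, then hand in.

```bash
python3 - <<'E'
from h import *
np.set_printoptions(precision=4,suppress=True)
a,c=manip.camera("side"),manip.camera("wrist");o=manip.get_obs()
m,w=rimside(blob(a.min(2)>120,(341,175),15));print("rim",m,w,plane("side",m,.076))
h=cv2.cvtColor(c,cv2.COLOR_BGR2HSV);y=blob((h[...,0]>15)&(h[...,0]<38)&(h[...,1]>110)&(h[...,2]>50),(278,270),30);print(cv2.minAreaRect(y),o["ft_force"],o["joint_velocities"].round(4),o["clock"],o["grasp_force"])
E
```

```text
rim [341.5    162.9307] 24 [ 0.5132 -0.2011  0.076 ]
((279.4920959472656, 276.6662902832031), (45.28202438354492, 90.80187225341797), 2.726310968399048) [-0.224   0.3863  2.5538] [ 0.0005 -0.      0.001  -0.0016  0.0009 -0.0002  0.0009] 18.05 48.85991156101227
```

```bash
python3 - <<'E'
from h import *
n=manip.camera("side")
for i in(cv2.imread("pics/side4.png"),cv2.imread("pics/side6.png"),n):
    c=blob(i.min(2)>120,(341,175),15);print(c.min(0),c.max(0), *[(c[c[:,1]==r][:,0].min(),c[c[:,1]==r][:,0].max()) for r in(162,165,168,172,178)])
E
```

```text
[329 156] [352 186] (np.int32(329), np.int32(352)) (np.int32(330), np.int32(352)) (np.int32(329), np.int32(351)) (np.int32(330), np.int32(350)) (np.int32(333), np.int32(348))
[330 156] [352 186] (np.int32(330), np.int32(352)) (np.int32(330), np.int32(352)) (np.int32(330), np.int32(351)) (np.int32(330), np.int32(350)) (np.int32(333), np.int32(348))
[330 157] [352 186] (np.int32(330), np.int32(352)) (np.int32(330), np.int32(352)) (np.int32(330), np.int32(351)) (np.int32(330), np.int32(350)) (np.int32(333), np.int32(348))
```

The cup's outline hasn't moved; only the top row is hidden by the collar. Handing in.

```bash
python3 -c "
from workcell import manip
print(manip.hand_in())"
```

```text
the job is handed in; nothing more can be done
None
```

I handed the job in at about 18 s with the white cup seated in the carrier and released, and the gauge held upright with its foot on the red spot, pressed in about 5 mm at about 3.7 N by my measurements; hand-in returned no verdict.

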